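Put swapped pipe fittings back in their own stock trays

ROBOT

A 6-joint arm with a two-finger parallel gripper is mounted at the origin on the work surface. World frame = base frame: x ahead of the robot, y to its left, z up, the work surface at z = 0. Lengths are in m, angles in rad, forces in N, time in s.
With the tool pointing down it reaches from about 0.375 to 0.9 m from the base axis. Payload 3.1 kg.
Tool frame: the origin (TCP) lies midway between the tips of the shut fingers; the grasp point (between the pads) lies r.grip_point_offset behind it (r.grip_point_offset is the distance from the TCP to the grasp point, in m); y points along the fingers, z is the direction in which the jaws open and shut, and the axes are right-handed (so a half turn about y gives the same grasp; the last joint's range is limited). The gripper opens to 87 mm and grips with 3 to 60 N. Pads are 19 mm wide; open, the fingers measure 117 mm over their backs; the gripper's body (75 mm by 190 mm) begins 51 mm behind the grasp point.
Start: joints at [1.151, 0.527, 1.433, -0, 1.181, -0.178], TCP at [0.15, 0.607, 0.223] pointing down, gripper open.
Joint ranges: [-3.08, 3.08], [-0.75, 2.2], [0.22, 2.44], [-1.43, 4.57], [0, 2.65], [-2.85, 2.85]. Speed limits (rad/s): [2.79, 2.79, 3.14, 3.14, 3.14, 3.14].

INTERFACE

Orientations are given as a unit quaternion [x, y, z, w].
In Python, from bench import r gives the robot as it stands.
- The arm moves only by the tool jog_arm, never from a script. Its argument "increments" is a list of rows, each a list of 3 entries, a list of its own where there are three numbers: the gripper's target within -1 to 1 (shut at 1, half-way at 0, fully open at -1), then the shift along the world's x, y, z in mm, then the turn, a rotation vector about the world's x, y, z in rad. In form: [[claw, [tx, ty, tz], [ax, ay, az]], ...]. A call has 1 to 12 rows; each row is the pose to reach, as a shift and turn from the pose commanded when the call began; what a row does not reach only later rows make up. A row lasts 1/8 s, in which the tool goes at most 62.5 mm and 10.7 degrees, less where a joint would pass 70% of its speed; a pose out of reach is approached as far as the arm can. A call with a gripper value outside its range is refused whole. The fingers move at their own pace and stop on an object; the grip force is fixed at half the most. Time passes only in rows, so rows that repeat a pose let the fingers close. It gives the time, the measured TCP pose, the force and the opening at its end, in the units of the state.
- r.state(): the state, without advancing time (a new reading comes with each control period).
- r.camera(name): name is "scene" or "top" or "wrist"; returns the picture (384x512x3 uint8, red, green, blue); there is no depth.
- r.calibration(name): a dict with "mtx" (3x3 intrinsics, pixels), "rvec" (rotation vector, rad) and "tvec" (3), from world to camera coordinates, as OpenCV has them; the wrist camera has in their place "mount" (4x4, takes a point from camera to tool coordinates, whose origin is the TCP and whose axes are the tool frame's). Camera axes: x right, y down, z forward; pixel columns grow to the right and rows downward; lengths in m; the calibration is good to about 2 mm. A picture is of the moment at which its call begins: read the wrist's pose just before it. calibration takes no time and is no camera call.
- r.sign_off(): hands the job in, once; it reports no verdict.
The state is a dict: "time_s": time; "qpos": joint angles; "dq": joint speeds; "joint_torque": joint torques, N m; "ee_pos": TCP position; "tcp_rot": TCP orientation; "contact_force": force on the tool from outside, world axes, zero at the start; "ft_torque": the same for the moment, N m; "gripper_width": finger opening in m.
Only numpy, scipy, OpenCV 4.12 (cv2) and the standard library are available. Lean on these libraries where they do the work, as an engineer would, in place of code of your own. Each camera call takes 0.05 s, during which the arm holds its last target.

TASK

The three full-size pipe fittings have been put back in one another's trays. Put each one in the middle of the tray whose ledge carries the small fixed sample of the same shape, lying flat on the tray floor; the order is yours, but on the way park one of them in the middle of the tray that has no sample, and let go of it there. Leave the carton, the tin and the tape roll where they stand.

Things in the scene. Friction and masses are not known exactly. Their poses are not given: they have to be found in the camera images.
- elbow: Loose L-shaped pipe elbow. White, grey hex end nuts (32 mm over flats, 12 mm long). Origin: centre of its outline from above, 16 mm above its underside (axis height); z up. Corner (hub 32 mm across) at (-23, -23) mm; legs run to +x and +y, ending at 39 mm. Grip the bare 26 mm tube at (13, -23) closing along y, or (-23, 13) closing along x (fingers open about 60 mm, to clear the walls).
- tee: Loose T-shaped pipe tee. White, grey hex end nuts (32 mm over flats, 12 mm long). Origin: centre of its outline from above, 16 mm above its underside (axis height); z up. Run 80 mm long, along x at y = -23 mm, with a 32 mm hub at its middle; the branch goes from there to y = +39 mm. Grip the bare 26 mm tube of the branch at (0, 13), closing along x (fingers open about 60 mm, to clear the walls).
- union: Loose straight pipe union, 80 mm long, along x. White, grey hex end nuts (32 mm over flats, 12 mm long). Origin: centre of its outline from above, 16 mm above its underside (axis height); z up. It may lie on any flat of its nuts. Grip the bare 26 mm tube at the origin, closing along y (fingers open about 60 mm, to clear the walls).
- elbow_tray: Blue stock tray with the elbow sample. Fixed. Square tray 152 mm outside, 144 mm inside, walls 14 mm high, floor top 4 mm above the counter. Origin: middle of the square, on the counter. On a 14 mm high ledge along its far side (x = 76 to 136 mm) a small elbow (75 % size, top 38 mm above the counter) is fixed for good as the sample, at x = 106 mm: the loose elbow belongs in this tray.
- tee_tray: Blue stock tray with the tee sample. Fixed. Square tray 152 mm outside, 144 mm inside, walls 14 mm high, floor top 4 mm above the counter. Origin: middle of the square, on the counter. On a 14 mm high ledge along its far side (x = 76 to 136 mm) a small tee (75 % size, top 38 mm above the counter) is fixed for good as the sample, at x = 106 mm: the loose tee belongs in this tray.
- union_tray: Blue stock tray with the union sample. Fixed. Square tray 152 mm outside, 144 mm inside, walls 14 mm high, floor top 4 mm above the counter. Origin: middle of the square, on the counter. On a 14 mm high ledge along its far side (x = 76 to 136 mm) a small union (75 % size, top 38 mm above the counter) is fixed for good as the sample, at x = 106 mm: the loose union belongs in this tray.
- empty_tray: Blue stock tray without a sample, empty at the start: the free place. Fixed. Square tray 152 mm outside, 144 mm inside, walls 14 mm high, floor top 4 mm above the counter. Origin: middle of the square, on the counter. Its 14 mm high ledge on the far side (x = 76 to 136 mm) is bare.
- carton: Bystander: small closed carton 70 x 110 x 55 mm high, beyond the trays; origin at the centre of its underside. Leave alone.
- tin: Bystander: round tin 60 mm across, 70 mm high; origin at the centre of its underside. Leave alone.
- tape_roll: Bystander: white tape roll lying flat, 60 mm across, 20 mm high; origin at the centre of its underside. Leave alone.

How it is judged:
By the outcome, as a careful person would: the job done as asked, in the order asked, and still so for the second after the job is handed in, with the robot touching nothing.
It also fails if it takes over 112 s, if anything falls off the work surface, if the arm or the gripper's body presses on something with over 40 N, if the wrist force passes 120 N, or if a joint passes its speed limit or range.

## Working session

There is one attempt and no reset: what is moved stays moved. The work goes in short steps, Python scripts to look and compute and a tool call to move; the robot and the scene stay as the last step left them, time stands still between calls to the robot, and variables do not carry over. Pictures are saved under pics/ and viewed, and the job is handed in when it is done.

Besides the shell and the picture viewer there is one more tool, called after "Call:" by a JSON object that holds its "name" and its "arguments", one argument or row to a line. jog_arm: Moves the arm, as the interface text tells. Its arguments: {"type":"object","properties":{"increments":{"type":"array"}},"required":["increments"]}

```bash
mkdir -p pics; ls
python3 - <<'E'
from bench import r
import cv2
s=r.state(); print({k:s[k] for k in('time_s','ee_pos','tcp_rot','gripper_width')}, r.grip_point_offset)
for n in('scene','top'):
    im=r.camera(n); cv2.imwrite(f'pics/{n}0.png',im[...,::-1]); print(n,r.calibration(n))
print(r.calibration('wrist'))
E
```

```text
pics
{'time_s': 0.0, 'ee_pos': array([0.14931896, 0.60613316, 0.22157672]), 'tcp_rot': array([ 0.70267913, -0.08550377,  0.08505826, -0.70121055]), 'gripper_width': 0.08681915036647381} 0.0187
scene {'mtx': array([[468.56747325,   0.        , 251.48953581],
       [  0.        , 468.56747325, 194.39537296],
       [  0.        ,   0.        ,   1.        ]]), 'rvec': array([ 0.98187322,  2.57897216, -0.88910897]), 'tvec': array([ 0.46689139, -0.27333261,  1.67055868])}
top {'mtx': array([[388.22789755,   0.        , 263.49474545],
       [  0.        , 388.22789755, 188.16931884],
       [  0.        ,   0.        ,   1.        ]]), 'rvec': array([ 2.0546038 , -2.14255038,  0.25097724]), 'tvec': array([0.02714707, 0.63153937, 0.91381859])}
{'mtx': array([[278.55964122,   0.        , 259.96563163],
       [  0.        , 278.55964122, 193.58970459],
       [  0.        ,   0.        ,   1.        ]]), 'mount': array([[-4.05150377e-04,  9.56873916e-01,  2.90503260e-01,
        -8.02976712e-02],
       [-4.77143678e-04, -2.90503436e-01,  9.56873830e-01,
        -1.62554131e-01],
       [ 9.99999804e-01,  2.49065999e-04,  5.74263917e-04,
         3.18544111e-04],
       [ 0.00000000e+00,  0.00000000e+00,  0.00000000e+00,
         1.00000000e+00]])}
```

View pics/top0.png

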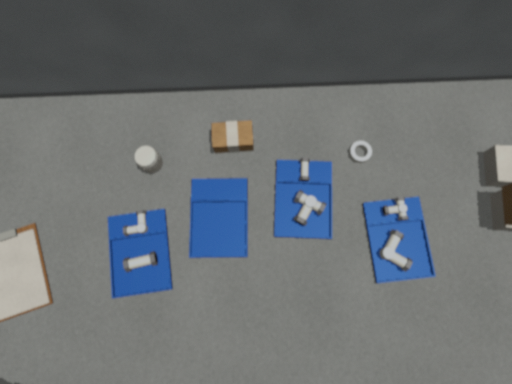

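View pics/scene0.png

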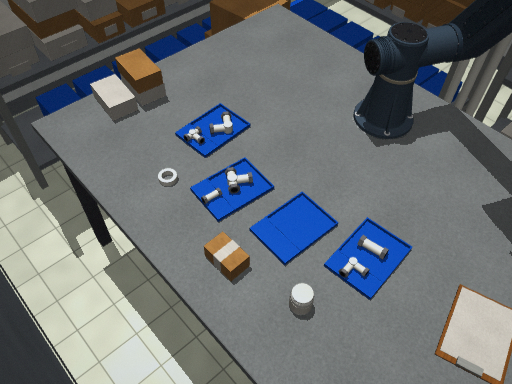

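The left tray (elbow sample) holds the union, the middle-right tray (union sample) holds the tee, and the right tray (tee sample) holds the elbow. The empty tray is at about (219,218) px. I'll measure these next.

```bash
cat > h.py <<'E'
import numpy as np, cv2
from bench import r
from scipy.spatial.transform import Rotation as R
def cam(name):
    c=r.calibration(name)
    if name=='wrist':
        s=r.state(); M=c['mount']; Rt=R.from_quat(s['tcp_rot']).as_matrix()
        return c['mtx'], Rt@M[:3,:3], Rt@M[:3,3]+s['ee_pos']
    Rm=cv2.Rodrigues(np.array(c['rvec']))[0]
    return c['mtx'],Rm.T,-Rm.T@c['tvec']
def ray(px,z,c):
    K,A,o=c
    px=np.atleast_2d(px).astype(float)
    d=np.c_[px,np.ones(len(px))]@np.linalg.inv(K).T@A.T
    return o+d*((z-o[2])/d[:,2])[:,None]
def proj(P,c):
    K,A,o=c
    q=(np.atleast_2d(P)-o)@A@K.T
    return q[:,:2]/q[:,2:]
E
python3 - <<'E'
from h import *
im=cv2.imread('pics/top0.png'); c=cam('top')
hsv=cv2.cvtColor(im,cv2.COLOR_BGR2HSV)
m=cv2.inRange(hsv,(105,150,60),(130,255,255))
cs,_=cv2.findContours(m,cv2.RETR_EXTERNAL,cv2.CHAIN_APPROX_NONE)
for k in sorted([k for k in cs if cv2.contourArea(k)>800],key=lambda k:k[:,0,0].mean()):
    P=ray(k[:,0,:],0.014,c)[:,:2]
    (cx,cy),(w,h),a=cv2.minAreaRect((P*1000).astype(np.float32))
    b=cv2.boxPoints(((cx,cy),(w,h),a))
    print('tray',np.round([cx,cy,w,h,a],1))
    # long axis direction pointing +x; tray centre = box near end +76
    th=np.deg2rad(a); u=np.array([np.cos(th),np.sin(th)]) if w>h else np.array([-np.sin(th),np.cos(th)])
    if u[0]<0:u=-u
    L=max(w,h); ctr=np.array([cx,cy])-u*(L/2)+u*(76*L/212)
    print(' ctr',np.round(ctr,1),'yaw',round(np.degrees(np.arctan2(u[1],u[0])),1))
    # parts inside: hull minus blue
    hm=np.zeros_like(m); cv2.fillPoly(hm,[cv2.convexHull(k)],255)
    pm=cv2.bitwise_and(hm,cv2.bitwise_not(cv2.inRange(hsv,(100,120,30),(135,255,255))))
    ps,_=cv2.findContours(pm,cv2.RETR_EXTERNAL,cv2.CHAIN_APPROX_NONE)
    for p in ps:
        if cv2.contourArea(p)<60: continue
        Q=ray(p[:,0,:],0.02,c)[:,:2]*1000
        print('  part',np.round(cv2.minAreaRect(Q.astype(np.float32)),1) if 0 else cv2.minAreaRect(Q.astype(np.float32)), 'mean',np.round(Q.mean(0)))
print(c[2])
o=cv2.resize(im[140:310,90:450],None,fx=2.2,fy=2.2,interpolation=cv2.INTER_CUBIC); cv2.imwrite('pics/topz.png',o)
E
```

```text
tray [489.9 331.2 206.8 150.    6.1]
 ctr [460.8 328.1] yaw 6.1
  part ((464.3253479003906, 327.5689392089844), (34.87813949584961, 85.79549407958984), 10.651754379272461) mean [465. 326.]
  part ((564.6337280273438, 341.8080139160156), (57.12145233154297, 65.6158676147461), 4.789743423461914) mean [562. 337.]
tray [574.1 123.7 147.8 206.9  88.2]
 ctr [544.9 124.6] yaw -1.8
tray [ 615.4 -104.2  146.4  206.7   85.3]
 ctr [ 586.3 -101.8] yaw -4.7
  part ((584.0775756835938, -111.19300842285156), (84.13892364501953, 83.8233642578125), 60.62844467163086) mean [ 589. -113.]
  part ((689.831787109375, -114.69259643554688), (27.333011627197266, 54.21932601928711), 86.35600280761719) mean [ 692. -113.]
tray [ 496.8 -345.2  205.   150.4    3.8]
 ctr [ 467.8 -347.1] yaw 3.8
  part ((467.1363830566406, -345.7143249511719), (86.67255401611328, 86.21905517578125), 56.74477767944336) mean [ 464. -336.]
  part ((573.7610473632812, -346.47271728515625), (64.67359924316406, 53.881622314453125), 87.59721374511719) mean [ 572. -351.]
[0.4030755  0.0093559  1.03541584]
```

View pics/topz.png

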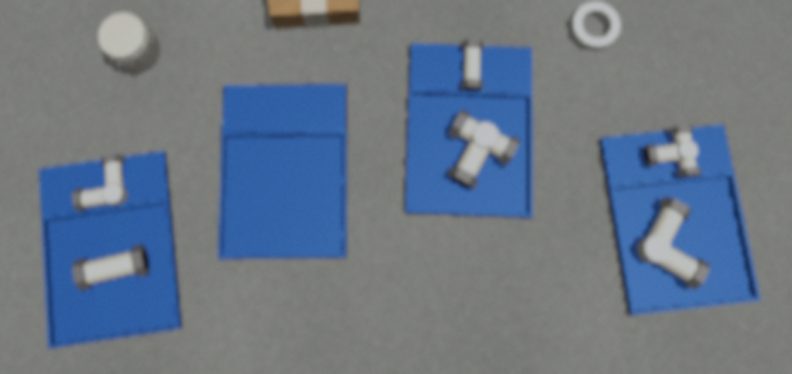

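Run:
```python
from h import *
s=r.state(); print(np.round(R.from_quat(s['tcp_rot']).as_matrix(),3), s['time_s'])
# scene camera cross-check of trays
im=cv2.imread('pics/scene0.png'); c=cam('scene')
hsv=cv2.cvtColor(im,cv2.COLOR_BGR2HSV)
m=cv2.inRange(hsv,(105,150,60),(130,255,255))
m=cv2.morphologyEx(m,cv2.MORPH_CLOSE,np.ones((5,5)))
cs,_=cv2.findContours(m,cv2.RETR_EXTERNAL,cv2.CHAIN_APPROX_NONE)
for k in cs:
    if cv2.contourArea(k)<1200: continue
    P=ray(k[:,0,:],0.014,c)[:,:2]*1000
    if not(350<P[:,0].mean()<700):continue
    (cx,cy),(w,h),a=cv2.minAreaRect(P.astype(np.float32))
    th=np.deg2rad(a); u=np.array([np.cos(th),np.sin(th)]) if w>h else np.array([-np.sin(th),np.cos(th)])
    if u[0]<0:u=-u
    L=max(w,h); print(np.round([w,h],1),np.round(np.array([cx,cy])-u*(30/212*L),1),np.degrees(np.arctan2(u[1],u[0])))
```

```text
[[ 0.971 -0.001  0.239]
 [-0.239 -0.002  0.971]
 [-0.    -1.    -0.002]] 0.1
[219.  153.7] [460.2 330.1] 6.0306854248046875
[157.4 216.6] [543.6 125.8] -1.718742370605469
[160.6 216.2] [ 585.2 -100.8] -4.570846557617187
[219.7 162.5] [ 466.4 -346.7] 3.9109287261962895
```

Call:
{"name": "jog_arm", "arguments": {
  "increments": [
    [-0.38,[314,-279,-83],[0,0,-1.144]],
    [-0.38,[314,-279,-83],[0,0,-1.144]],
    [-0.38,[314,-279,-83],[0,0,-1.144]],
    [-0.38,[314,-279,-83],[0,0,-1.144]],
    [-0.38,[314,-279,-83],[0,0,-1.144]],
    [-0.38,[314,-279,-83],[0,0,-1.144]],
    [-0.38,[314,-279,-83],[0,0,-1.144]],
    [-0.38,[314,-279,-83],[0,0,-1.144]],
    [-0.38,[314,-279,-83],[0,0,-1.144]],
    [-0.38,[314,-279,-83],[0,0,-1.144]]
  ]
}}

```text
time_s: 1.35
ee_pos: [0.4624, 0.3287, 0.1397]
tcp_rot: [0.545, -0.451, 0.451, -0.544]
contact_force: [0.1, -0.8, -0.1]
gripper_width: 0.0602
```

Run:
```python
from h import *
s=r.state(); c=cam('wrist'); im=r.camera('wrist'); cv2.imwrite('pics/w1.png',im[...,::-1])
np.savez('w1.npz',K=c[0],A=c[1],o=c[2])
Rm=R.from_quat(s['tcp_rot']).as_matrix();print(np.degrees(np.arctan2(Rm[1,2],Rm[0,2])),s['ee_pos'],s['qpos'],s['time_s'],s['gripper_width'])
print(proj([[.4643,.3276,.02],[.4605,.329,.004]],c))
```

```text
10.703943031425101 [0.4623679  0.32866918 0.13965658] [4.20886709e-01 5.60568615e-01 1.65696076e+00 3.10053794e-04
 9.24602927e-01 2.33880927e-01] 1.35 0.060235441430541624
[[261.70101022 190.21826904]
 [258.49069526 184.3883747 ]]
```

View pics/w1.png

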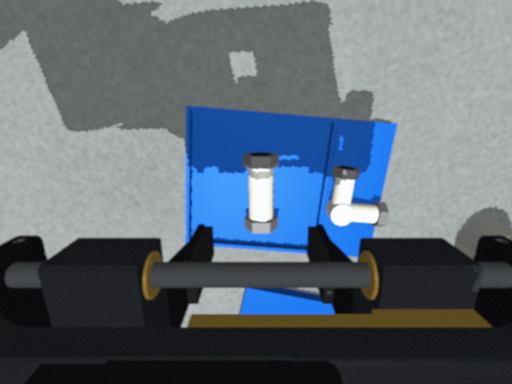

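The union is centred at about (261,191) px. The top-camera estimate projects to (262,190), so the two agree. Going down to grip.

Call:
{"name": "jog_arm", "arguments": {
  "increments": [
    [-0.38,[2,-1,-50],[0,0,0]],
    [-0.38,[2,-1,-90],[0,0,0]],
    [-0.38,[2,-1,-115],[0,0,0]],
    [-0.38,[2,-1,-131],[0,0,0]],
    [-0.38,[2,-1,-131],[0,0,0]],
    [1,[2,-1,-131],[0,0,0]],
    [1,[2,-1,-131],[0,0,0]],
    [1,[2,-1,-131],[0,0,0]],
    [1,[2,-1,-131],[0,0,0]],
    [1,[2,-1,-131],[0,0,0]],
    [1,[2,-1,-131],[0,0,0]]
  ]
}}

```text
time_s: 2.78
ee_pos: [0.4655, 0.3267, 0.0089]
tcp_rot: [0.544, -0.452, 0.452, -0.544]
contact_force: [-1.8, -0.0, 3.4]
gripper_width: 0.025
```

Call:
{"name": "jog_arm", "arguments": {
  "increments": [
    [1,[0,0,40],[0,0,0]],
    [1,[0,0,75],[0,0,0]],
    [1,[20,-50,75],[0,0,0]],
    [1,[40,-100,75],[0,0,0]],
    [1,[60,-150,75],[0,0,0]],
    [1,[79,-203,75],[0,0,0]],
    [1,[79,-203,75],[0,0,0]],
    [1,[79,-203,75],[0,0,0]]
  ]
}}

```text
time_s: 3.78
ee_pos: [0.544, 0.1238, 0.0831]
tcp_rot: [0.544, -0.452, 0.452, -0.544]
contact_force: [0.7, 0.6, -1.7]
gripper_width: 0.0248
```

Call:
{"name": "jog_arm", "arguments": {
  "increments": [
    [1,[0,0,-40],[0,0,0]],
    [1,[0,0,-60],[0,0,0]],
    [1,[0,0,-70],[0,0,0]],
    [1,[0,0,-74],[0,0,0]],
    [1,[0,0,-74],[0,0,0]],
    [-0.2,[0,0,-74],[0,0,0]],
    [-0.38,[0,0,-74],[0,0,0]],
    [-0.38,[0,0,-74],[0,0,0]],
    [-0.38,[0,0,-74],[0,0,0]],
    [-0.38,[0,0,-30],[0,0,0]],
    [-0.38,[0,0,10],[0,0,0]],
    [-0.38,[0,0,60],[0,0,0]]
  ]
}}

```text
time_s: 5.28
ee_pos: [0.5438, 0.1237, 0.1442]
tcp_rot: [0.544, -0.452, 0.451, -0.543]
contact_force: [0.1, -0.0, -0.1]
gripper_width: 0.0601
```

Call:
{"name": "jog_arm", "arguments": {
  "increments": [
    [-0.38,[-53,-458,0],[0,0,0.803]],
    [-0.38,[-53,-458,0],[0,0,0.803]],
    [-0.38,[-53,-458,0],[0,0,0.803]],
    [-0.38,[-53,-458,0],[0,0,0.803]],
    [-0.38,[-53,-458,0],[0,0,0.803]],
    [-0.38,[-53,-458,0],[0,0,0.803]],
    [-0.38,[-53,-458,0],[0,0,0.803]],
    [-0.38,[-53,-458,0],[0,0,0.803]],
    [-0.38,[-53,-458,0],[0,0,0.803]],
    [-0.38,[-53,-458,0],[0,0,0.803]],
    [-0.38,[-53,-458,0],[0,0,0.803]]
  ]
}}

```text
time_s: 6.65
ee_pos: [0.4915, -0.3324, 0.1434]
tcp_rot: [-0.677, 0.203, -0.202, 0.678]
contact_force: [0.1, 0.1, -0.3]
gripper_width: 0.0602
```

```bash
cat >> h.py <<'E'
def look(n):
    s=r.state(); c=cam('wrist'); im=r.camera('wrist')[...,::-1].copy(); cv2.imwrite(f'pics/{n}.png',im)
    Rm=R.from_quat(s['tcp_rot']).as_matrix();print('jaw',np.degrees(np.arctan2(Rm[1,2],Rm[0,2])),s['ee_pos'],s['time_s'],s['gripper_width'])
    return im,c
def part(im,c,ctr,z=0.02,rad=65):
    "non-blue blob within tray interior around ctr (m)"
    a=np.linspace(0,2*np.pi,60); P=np.c_[ctr[0]+rad/1000*np.cos(a),ctr[1]+rad/1000*np.sin(a),np.full(60,z)]
    m=np.zeros(im.shape[:2],np.uint8); cv2.fillPoly(m,[proj(P,c).astype(np.int32)],255)
    hsv=cv2.cvtColor(im,cv2.COLOR_BGR2HSV)
    m&=~cv2.inRange(hsv,(100,110,30),(135,255,255))
    m=cv2.morphologyEx(m,cv2.MORPH_OPEN,np.ones((3,3)))
    k=max(cv2.findContours(m,cv2.RETR_EXTERNAL,cv2.CHAIN_APPROX_NONE)[0],key=cv2.contourArea)
    Q=ray(k[:,0,:],z,c)[:,:2]*1000
    print(cv2.minAreaRect(Q.astype(np.float32)),'px',k[:,0].mean(0))
    return m
E
python3 - <<'E'
from h import *
im,c=look('w2'); cv2.imwrite('pics/m2.png',part(im,c,[.467,-.347]))
print(proj([[.4671,-.3457,.02],[.4906,-.3336,.02]],c))
E
```

```text
jaw 56.69781444594645 [ 0.49153251 -0.33242407  0.14341134] 6.65 0.06015632833618295
((465.24224853515625, -344.0343017578125), (83.84524536132812, 85.73632049560547), 56.70209884643555) px [241.49833887 165.69435216]
[[236.28630088 175.99057262]
 [258.17000107 187.88756125]]
```

View pics/w2.png

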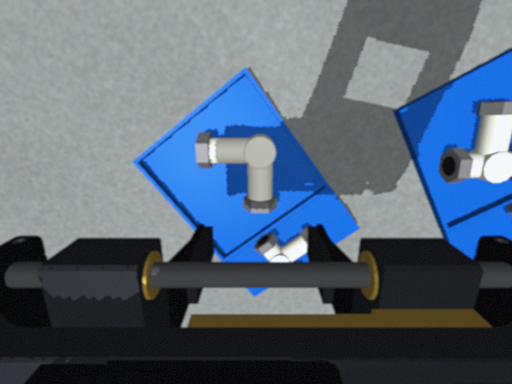

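View pics/m2.png

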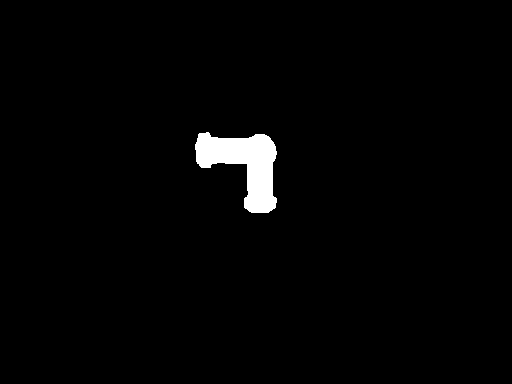

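The elbow's corner is at about (260,150) px, and its leg to grip runs straight down between the jaws at (260,185). The jaw angle of 56.7° matches.

Call:
{"name": "jog_arm", "arguments": {
  "increments": [
    [-0.38,[-2,0,-50],[0,0,0]],
    [-0.38,[-2,0,-95],[0,0,0]],
    [-0.38,[-2,0,-120],[0,0,0]],
    [-0.38,[-2,0,-135],[0,0,0]],
    [-0.38,[-2,0,-135],[0,0,0]],
    [1,[-2,0,-135],[0,0,0]],
    [1,[-2,0,-135],[0,0,0]],
    [1,[-2,0,-135],[0,0,0]],
    [1,[-2,0,-135],[0,0,0]],
    [1,[-2,0,-135],[0,0,0]],
    [1,[-2,0,-135],[0,0,0]]
  ]
}}

```text
time_s: 8.07
ee_pos: [0.4898, -0.3343, 0.009]
tcp_rot: [0.677, -0.203, 0.203, -0.677]
contact_force: [-0.6, 0.7, 4.5]
gripper_width: 0.0251
```

Call:
{"name": "jog_arm", "arguments": {
  "increments": [
    [1,[0,0,40],[0,0,0]],
    [1,[0,0,90],[0,0,0]],
    [1,[0,55,90],[0,0,0]],
    [1,[0,115,90],[0,0,0]],
    [1,[-5,175,90],[0,0,0]],
    [1,[-5,235,90],[0,0,0]],
    [1,[-5,295,90],[0,0,0]],
    [1,[-5,355,90],[0,0,0]],
    [1,[-5,415,90],[0,0,0]],
    [1,[-6,475,90],[0,0,0]],
    [1,[-6,535,90],[0,0,0]],
    [1,[-6,595,90],[0,0,0]]
  ]
}}

```text
time_s: 9.57
ee_pos: [0.4833, 0.2626, 0.0982]
tcp_rot: [0.678, -0.203, 0.203, -0.677]
contact_force: [1.1, -0.5, -1.0]
gripper_width: 0.025
```

Call:
{"name": "jog_arm", "arguments": {
  "increments": [
    [1,[0,50,0],[0,0,0]],
    [1,[0,79,0],[0,0,0]],
    [1,[0,79,0],[0,0,0]],
    [1,[0,79,0],[0,0,0]]
  ]
}}

```text
time_s: 10.07
ee_pos: [0.483, 0.3388, 0.098]
tcp_rot: [0.678, -0.203, 0.203, -0.677]
contact_force: [-0.2, 0.0, -0.8]
gripper_width: 0.0253
```

Run:
```python
from h import *
im,c=look('w3')
```

```text
jaw 56.61701364253523 [0.48301965 0.33881318 0.09797664] 10.075 0.02526611131331756
```

View pics/w3.png

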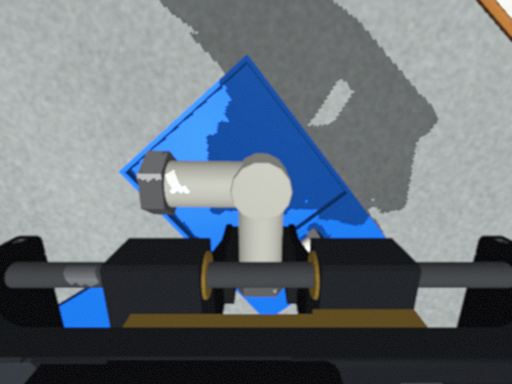

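The elbow hangs level in the jaws, with its corner at (262,188) px above the tray. Lowering it.

Call:
{"name": "jog_arm", "arguments": {
  "increments": [
    [1,[1,1,-45],[0,0,0]],
    [1,[1,1,-70],[0,0,0]],
    [1,[1,1,-84],[0,0,0]],
    [1,[1,1,-88.5],[0,0,0]],
    [1,[1,1,-88.5],[0,0,0]],
    [0.1,[1,1,-88.5],[0,0,0]],
    [-0.25,[1,1,-88.5],[0,0,0]],
    [-0.25,[1,1,-88.5],[0,0,0]],
    [-0.25,[1,1,-88.5],[0,0,0]],
    [-0.25,[1,1,-50],[0,0,0]],
    [-0.25,[1,1,0],[0,0,0]],
    [-0.25,[1,1,40],[0,0,0]]
  ]
}}

```text
time_s: 11.62
ee_pos: [0.4848, 0.3409, 0.1403]
tcp_rot: [-0.677, 0.203, -0.203, 0.678]
contact_force: [-1.6, -0.0, 0.3]
gripper_width: 0.0544
```

Call:
{"name": "jog_arm", "arguments": {
  "increments": [
    [-0.38,[88,-446,0],[0,0,0.07]],
    [-0.38,[88,-446,0],[0,0,0.07]],
    [-0.38,[88,-446,0],[0,0,0.07]],
    [-0.38,[88,-446,0],[0,0,0.07]],
    [-0.38,[88,-446,0],[0,0,0.07]],
    [-0.38,[88,-446,0],[0,0,0.07]],
    [-0.38,[88,-446,0],[0,0,0.07]],
    [-0.38,[88,-446,0],[0,0,0.07]],
    [-0.38,[88,-446,0],[0,0,0.07]],
    [-0.38,[88,-446,0],[0,0,0.07]]
  ]
}}

```text
time_s: 12.88
ee_pos: [0.5717, -0.1032, 0.1383]
tcp_rot: [-0.684, 0.18, -0.178, 0.684]
contact_force: [0.1, -0.6, -0.1]
gripper_width: 0.0604
```

Run:
```python
from h import *
im,c=look('w4'); part(im,c,[.586,-.101],rad=62)
print(proj([[.5841,-.1112,.02],[.5728,-.1048,.02]],c))
t=r.camera('top')[...,::-1].copy(); cv2.imwrite('pics/top1.png',t); ct=cam('top')
part(t,ct,[.4605,.329]); 
part(t,ct,[.544,.125])
cv2.imwrite('pics/both1.png',np.vstack([cv2.resize(t[140:310,90:450],(600,283)),cv2.resize(im,(400,300))[:, :] if 0 else cv2.resize(im,(600,300))]))
```

```text
jaw 60.69721611756026 [ 0.5716619  -0.1032388   0.13829737] 12.875 0.06042761773827317
((583.310546875, -109.42208099365234), (84.61793518066406, 85.95905303955078), 58.35072326660156) px [259.23127036 204.08794788]
[[258.76473173 202.7137107 ]
 [258.80251709 190.99508871]]
((461.81671142578125, 330.9569091796875), (132.1136016845703, 128.52989196777344), 1.04258131980896) px [138.2        263.17241379]
((546.689208984375, 124.12593078613281), (33.28489685058594, 84.14102172851562), 9.525524139404297) px [218.3625 226.2625]
```

View pics/both1.png

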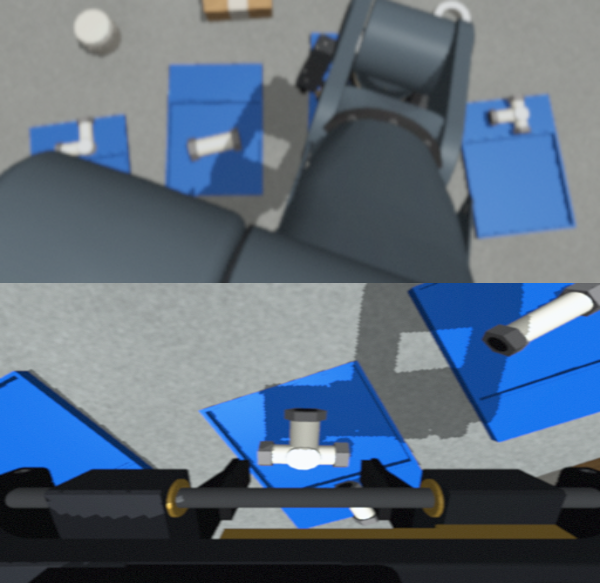

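The tee's branch lies between the jaws, as predicted. The parked union measures (546,124) mm against a tray centre of (544,125). Gripping the tee.

Call:
{"name": "jog_arm", "arguments": {
  "increments": [
    [-0.38,[1,-1,-50],[0,0,0]],
    [-0.38,[1,-1,-90],[0,0,0]],
    [-0.38,[1,-1,-115],[0,0,0]],
    [-0.38,[1,-1,-130],[0,0,0]],
    [-0.38,[1,-1,-130],[0,0,0]],
    [1,[1,-1,-130],[0,0,0]],
    [1,[1,-1,-130],[0,0,0]],
    [1,[1,-1,-130],[0,0,0]],
    [1,[1,-1,-130],[0,0,0]],
    [1,[1,-1,-130],[0,0,0]],
    [1,[1,-1,-130],[0,0,0]]
  ]
}}

```text
time_s: 14.35
ee_pos: [0.574, -0.1063, 0.009]
tcp_rot: [0.684, -0.179, 0.18, -0.684]
contact_force: [-0.9, 0.4, 3.1]
gripper_width: 0.0254
```

Call:
{"name": "jog_arm", "arguments": {
  "increments": [
    [1,[0,0,40],[0,0,0]],
    [1,[0,0,85],[0,0,0]],
    [1,[-25,-50,85],[0,0,0]],
    [1,[-50,-100,85],[0,0,0]],
    [1,[-75,-150,85],[0,0,0]],
    [1,[-100,-200,85],[0,0,0]],
    [1,[-116,-236,85],[0,0,0]],
    [1,[-116,-236,85],[0,0,0]],
    [1,[-116,-236,85],[0,0,0]]
  ]
}}

```text
time_s: 15.48
ee_pos: [0.4571, -0.3413, 0.093]
tcp_rot: [-0.683, 0.18, -0.179, 0.684]
contact_force: [0.3, 0.6, -2.0]
gripper_width: 0.025
```

Run:
```python
from h import *
im,c=look('w5')
t=r.camera('top')[...,::-1].copy(); cv2.imwrite('pics/top2.png',t); ct=cam('top')
part(t,ct,[.4605,.329]); 
part(t,ct,[.544,.125])
cv2.imwrite('pics/both2.png',np.vstack([cv2.resize(t[140:310,90:450],(600,283)),cv2.resize(im,(600,300))]))
```

```text
jaw 60.58676165768861 [ 0.45705371 -0.3413173   0.09297827] 15.475 0.024962328639652535
((461.8962097167969, 333.7894592285156), (84.80086517333984, 81.912109375), 56.04591369628906) px [133.9245283  263.83962264]
((546.7306518554688, 123.8790283203125), (33.28489685058594, 84.64173126220703), 9.525524139404297) px [218.3875 226.25  ]
```

View pics/both2.png

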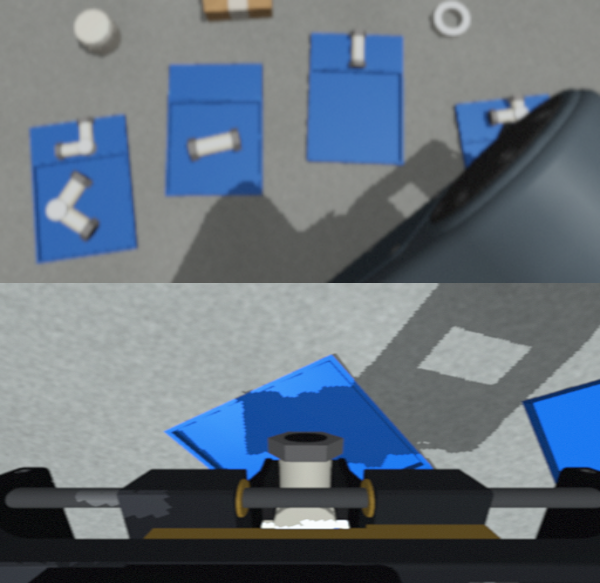

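The elbow now lies flat in its tray at about (462,333) mm and the union is still parked. The tee's branch is held square in the jaws above its tray. Lowering it.

Call:
{"name": "jog_arm", "arguments": {
  "increments": [
    [1,[1,-1,-40],[0,0,0]],
    [1,[1,-1,-65],[0,0,0]],
    [1,[1,-1,-79],[0,0,0]],
    [1,[1,-1,-83.5],[0,0,0]],
    [1,[1,-1,-83.5],[0,0,0]],
    [0.1,[1,-1,-83.5],[0,0,0]],
    [-0.25,[1,-1,-83.5],[0,0,0]],
    [-0.25,[1,-1,-83.5],[0,0,0]],
    [-0.25,[1,-1,-83.5],[0,0,0]],
    [-0.25,[1,-1,-50],[0,0,0]],
    [-0.25,[1,-1,0],[0,0,0]],
    [-0.25,[1,-1,50],[0,0,0]]
  ]
}}

```text
time_s: 17.08
ee_pos: [0.4583, -0.343, 0.1446]
tcp_rot: [-0.684, 0.18, -0.179, 0.684]
contact_force: [1.6, -0.5, -0.1]
gripper_width: 0.0542
```

Call:
{"name": "jog_arm", "arguments": {
  "increments": [
    [-0.38,[87,467,0],[0,0,-0.875]],
    [-0.38,[87,467,0],[0,0,-0.875]],
    [-0.38,[87,467,0],[0,0,-0.875]],
    [-0.38,[87,467,0],[0,0,-0.875]],
    [-0.38,[87,467,0],[0,0,-0.875]],
    [-0.38,[87,467,0],[0,0,-0.875]],
    [-0.38,[87,467,0],[0,0,-0.875]],
    [-0.38,[87,467,0],[0,0,-0.875]],
    [-0.38,[87,467,0],[0,0,-0.875]],
    [-0.38,[87,467,0],[0,0,-0.875]],
    [-0.38,[87,467,0],[0,0,-0.875]]
  ]
}}

```text
time_s: 18.45
ee_pos: [0.5453, 0.1224, 0.1435]
tcp_rot: [0.543, -0.453, 0.453, -0.543]
contact_force: [-0.9, -0.3, -0.3]
gripper_width: 0.0602
```

Run:
```python
from h import *
im,c=look('w6'); part(im,c,[.545,.125],rad=62)
t=r.camera('top')[...,::-1].copy(); cv2.imwrite('pics/top3.png',t); ct=cam('top')
part(t,ct,[.467,-.347])
cv2.imwrite('pics/both3.png',np.vstack([cv2.resize(t[140:310,90:450],(600,283)),cv2.resize(im,(600,300))]))
```

```text
jaw 10.373952403468799 [0.54533815 0.12238933 0.14348049] 18.45 0.060224365255974834
((545.6165161132812, 120.4957275390625), (35.19469451904297, 86.59162902832031), 10.482673645019531) px [259.97652582 185.3943662 ]
((468.2789306640625, -350.6819152832031), (87.11371612548828, 84.56778717041016), 60.012691497802734) px [401.95535714 246.94642857]
```

View pics/both3.png

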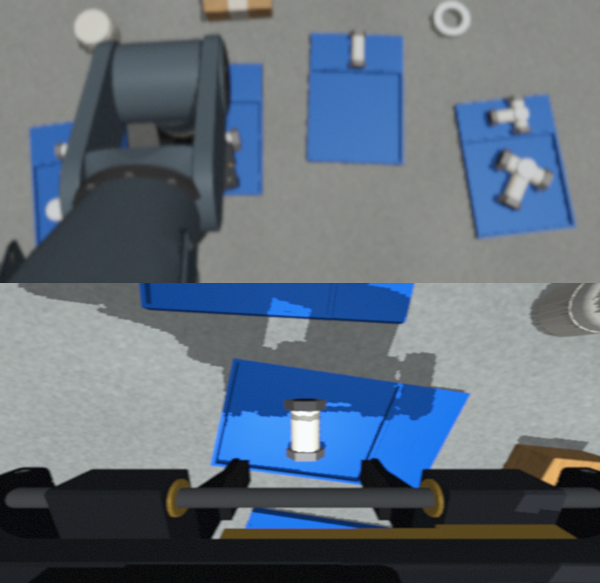

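The tee lies flat in its tray at about (468,-350) mm. The union is between the jaws at (260,185) px. Gripping it.

Call:
{"name": "jog_arm", "arguments": {
  "increments": [
    [-0.38,[0,0,-50],[0,0,0]],
    [-0.38,[0,0,-95],[0,0,0]],
    [-0.38,[0,0,-120],[0,0,0]],
    [-0.38,[0,0,-135],[0,0,0]],
    [-0.38,[0,0,-135],[0,0,0]],
    [1,[0,0,-135],[0,0,0]],
    [1,[0,0,-135],[0,0,0]],
    [1,[0,0,-135],[0,0,0]],
    [1,[0,0,-135],[0,0,0]],
    [1,[0,0,-135],[0,0,0]],
    [1,[0,0,-135],[0,0,0]]
  ]
}}

```text
time_s: 19.92
ee_pos: [0.5457, 0.1239, 0.0089]
tcp_rot: [-0.544, 0.452, -0.452, 0.544]
contact_force: [-0.7, 0.1, 4.6]
gripper_width: 0.0253
```

Call:
{"name": "jog_arm", "arguments": {
  "increments": [
    [1,[0,0,40],[0,0,0]],
    [1,[0,0,85],[0,0,0]],
    [1,[10,-50,85],[0,0,0]],
    [1,[20,-100,85],[0,0,0]],
    [1,[30,-150,85],[0,0,0]],
    [1,[40,-200,85],[0,0,0]],
    [1,[40,-223,85],[0,0,0]],
    [1,[40,-223,85],[0,0,0]],
    [1,[40,-223,85],[0,0,0]]
  ]
}}

```text
time_s: 21.05
ee_pos: [0.5845, -0.0975, 0.0931]
tcp_rot: [0.544, -0.453, 0.451, -0.544]
contact_force: [-0.8, -0.1, -1.1]
gripper_width: 0.025
```

Call:
{"name": "jog_arm", "arguments": {
  "increments": [
    [1,[1,-2,-40],[0,0,0]],
    [1,[1,-2,-65],[0,0,0]],
    [1,[1,-2,-79],[0,0,0]],
    [1,[1,-2,-83.5],[0,0,0]],
    [1,[1,-2,-83.5],[0,0,0]],
    [0.1,[1,-2,-83.5],[0,0,0]],
    [-0.25,[1,-2,-83.5],[0,0,0]],
    [-0.25,[1,-2,-83.5],[0,0,0]],
    [-0.25,[1,-2,-83.5],[0,0,0]],
    [-0.25,[1,-2,-50],[0,0,0]],
    [-0.25,[1,-2,0],[0,0,0]],
    [-0.25,[1,-2,50],[0,0,0]]
  ]
}}

```text
time_s: 22.55
ee_pos: [0.5862, -0.1011, 0.1446]
tcp_rot: [0.544, -0.453, 0.452, -0.543]
contact_force: [0.7, -0.2, -0.9]
gripper_width: 0.0545
```

Run:
```python
from h import *
im,c=look('w7'); part(im,c,[.586,-.101],rad=62)
```

```text
jaw 10.474754532242883 [ 0.58621008 -0.10114644  0.14461441] 22.55 0.05447369950301205
((587.7634887695312, -104.18276977539062), (35.47127914428711, 87.08682250976562), 10.542876243591309) px [261.15238095 186.68571429]
```

Call:
{"name": "jog_arm", "arguments": {
  "increments": [
    [-0.38,[-125,430,30],[0,0,0]],
    [-0.38,[-125,430,30],[0,0,0]],
    [-0.38,[-125,430,30],[0,0,0]],
    [-0.38,[-125,430,30],[0,0,0]],
    [-0.38,[-125,430,30],[0,0,0]],
    [-0.38,[-125,430,30],[0,0,0]],
    [-0.38,[-125,430,30],[0,0,0]],
    [-0.38,[-125,430,30],[0,0,0]],
    [-0.38,[-125,430,30],[0,0,0]],
    [-0.38,[-125,430,30],[0,0,0]]
  ]
}}

```text
time_s: 23.85
ee_pos: [0.462, 0.3273, 0.1732]
tcp_rot: [0.544, -0.453, 0.453, -0.543]
contact_force: [-0.6, -0.1, 0.4]
gripper_width: 0.06
```

Run:
```python
from h import *
im,c=look('w8'); part(im,c,[.4605,.331],rad=65)
```

```text
jaw 10.392782411490884 [0.46202521 0.32726711 0.17324558] 23.85 0.05997005679846049
((459.6874084472656, 329.2242431640625), (87.48989868164062, 83.28877258300781), 54.267784118652344) px [258.3125     170.44196429]
```

View pics/w8.png

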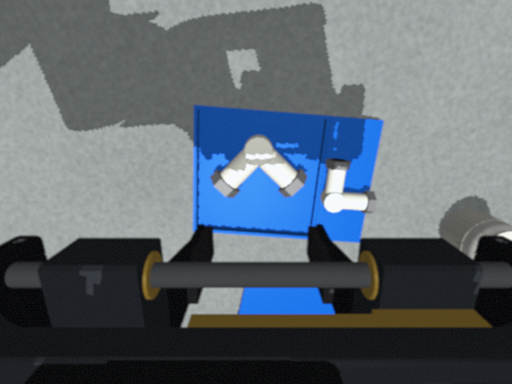

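Call:
{"name": "jog_arm", "arguments": {
  "increments": [
    [-0.38,[-310,278,50],[0,0,1.1]],
    [-0.38,[-310,278,50],[0,0,1.1]],
    [-0.38,[-310,278,50],[0,0,1.1]],
    [-0.38,[-310,278,50],[0,0,1.1]],
    [-0.38,[-310,278,50],[0,0,1.1]],
    [-0.38,[-310,278,50],[0,0,1.1]],
    [-0.38,[-310,278,50],[0,0,1.1]],
    [-0.38,[-310,278,50],[0,0,1.1]],
    [-0.38,[-310,278,50],[0,0,1.1]],
    [-0.38,[-310,278,50],[0,0,1.1]],
    [-0.38,[-310,278,50],[0,0,1.1]]
  ]
}}

```text
time_s: 25.28
ee_pos: [0.153, 0.606, 0.2234]
tcp_rot: [0.7, -0.102, 0.102, -0.699]
contact_force: [0.8, -0.2, -0.3]
gripper_width: 0.06
```

Run:
```python
from h import *
t=r.camera('top')[...,::-1].copy(); cv2.imwrite('pics/top4.png',t); ct=cam('top')
s=r.camera('scene')[...,::-1].copy(); cv2.imwrite('pics/scene4.png',s); cs=cam('scene')
for n,p in(('elbow',[.4605,.330]),('tee',[.467,-.347]),('union',[.586,-.101])):
    print(n); part(t,ct,p); part(s,cs,p)
a=cv2.imread('pics/top0.png'); print('bystander diff',cv2.absdiff(a,t)[90:175,120:390].max(2).__gt__(40).sum())
cv2.imwrite('pics/both4.png',np.vstack([cv2.resize(t[110:310,90:450],(540,300)),cv2.resize(s[80:330,100:450],(420,300)).copy() if 0 else cv2.resize(s[80:330,100:450],(540,300))]))
```

```text
elbow
((461.8962097167969, 333.7894592285156), (84.80086517333984, 81.912109375), 56.04591369628906) px [133.83809524 263.98095238]
((455.23974609375, 329.27880859375), (92.42558288574219, 86.36628723144531), 51.838802337646484) px [377.45 248.97]
tee
((468.24090576171875, -350.8548278808594), (87.23088836669922, 84.40673065185547), 60.52882766723633) px [401.78378378 246.98198198]
((469.92889404296875, -347.0968322753906), (105.35258483886719, 80.69973754882812), 49.765079498291016) px [217.5        122.69736842]
union
((589.4539794921875, -103.60354614257812), (33.74598693847656, 84.9374771118164), 10.663005828857422) px [303.0625 206.9625]
((586.5884399414062, -104.05055236816406), (36.455318450927734, 94.24158477783203), 9.888092041015625) px [239.05084746 181.33898305]
bystander diff 0
```

View pics/both4.png

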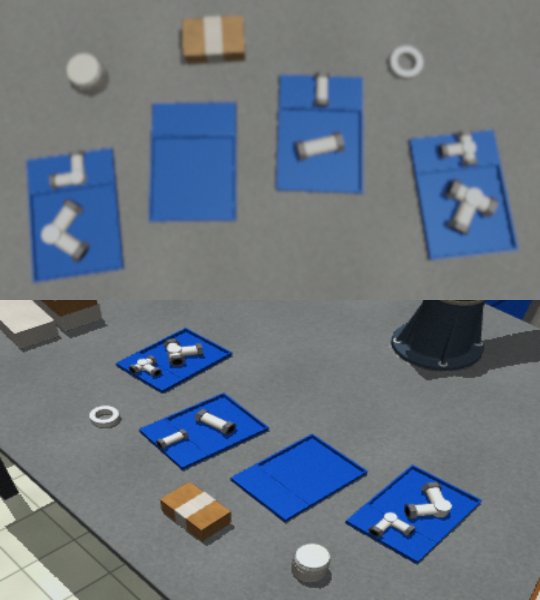

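All three fittings lie flat near the middle of their own trays, the fourth tray is empty, and the bystanders have not moved. Handing in.

```bash
python3 -c "
from bench import r
print(r.sign_off())"
```

```text
the job is handed in; nothing more can be done
None
```

All three fittings are in the trays with their matching samples, and I handed the job in at about 25 s of the 112 s allowed. I parked the union in the empty tray and let go of it. Then I put the elbow in the elbow tray and the tee in the tee tray, and last moved the union to the union tray.

- **Placement:** in the last overhead and wrist pictures each fitting lies flat, about 2 to 5 mm from the middle of its tray.
- **Bystanders:** the empty tray is clear again, and the carton, tin and tape roll show no change from the first overhead picture. The arm stood clear of everything, back near its start pose.
- **Disagreements:** the cameras differ by a few mm, mostly because they see the sides of the fittings from different angles. The widest gaps were for the elbow:

| Camera | Elbow x (mm) | Elbow y (mm) |
|---|---|---|
| Overhead | 462 | 334 |
| Wrist | 460 | 329 |
| Scene | 455 | 329 |
| Tray middle | 460.5 | 329 |

I left these as they were because they are small. No check failed.

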